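# Tare the carat balance at the diamond polisher's bench

## Robot

A 6-joint arm with a two-finger parallel gripper is mounted at the origin on the work surface. World frame = base frame: x ahead of the robot, y to its left, z up, the work surface at z = 0. Lengths are in m, angles in degrees, forces in N, time in s.
With the tool pointing down it reaches from about 0.2 to 0.875 m from the base axis. Payload 3.4 kg.
Tool frame: the origin (TCP) lies at the very end of the fingers, on their centre line; the grasp point (between the pads) lies 19 mm behind it (r.grip_point_offset is the distance from the TCP to the grasp point, in m); z points along the fingers, y is the line along which they close (so a half turn about z gives the same grasp; the last joint's range is limited). The gripper opens to 94 mm and grips with 3 to 60 N. Pads are 16 mm wide; open, the fingers measure 119 mm over their backs; the gripper's body (75 mm by 177 mm) begins 78 mm behind the grasp point.
Start: joints at [61.708, 15.808, 86.224, -0, 77.962, -6.933], TCP at [0.209, 0.536, 0.205] pointing down, gripper open.
Joint ranges: [-165.64, 165.64], [-43.16, 119.46], [12.63, 154.43], [-67.54, 247.53], [6.08, 155.33], [-154.97, 154.97]. Speed limits (degrees/s): [147.25, 147.25, 180, 180, 180, 180].

## Interface

Orientations are given as [roll, pitch, yaw] about the fixed x, y, z axes, in that order (R = Rz(yaw) Ry(pitch) Rx(roll)).
In Python, from cell import telemetry, eyes, sign_off, r gives the robot as it stands. The module is installed in compiled form; this text tells all that it offers.
- The arm moves only by the tool apply_moves, never from a script. Its argument "rows" is a list of rows, each an object with "hand": the closure in counts, from 0 (fully open) to 255 (shut); "slide": the shift along the tool's x, y, z in units of 0.1 m (1.0 is 0.1 m), a list of three; "rot": the turn, a rotation vector about the tool's x, y, z in units of 360 degrees (1.0 is 360 degrees), a list of three. In form: [{"hand": hand, "slide": [tx, ty, tz], "rot": [wx, wy, wz]}, ...]. A call has 1 to 5 rows; each row is the pose to reach, as a shift and turn from the pose commanded when the call began, along the tool's axes at that moment, turning the shorter way round; what a row does not reach only later rows make up. A row lasts 1/8 s, in which the tool goes at most 62.5 mm and 10.7 degrees, less where a joint would pass 70% of its speed; a pose out of reach is approached as far as the arm can. A call with a number of a shift or a turn outside -1 to 1 is refused whole. A call with a gripper value outside its range is refused whole. The fingers move at their own pace and stop on an object; "force" is the grip in N (left out, the last holds). Time passes only in rows, so rows that repeat a pose let the fingers close. It gives the time, the measured TCP pose, the force, the opening and the grip force at its end, in the units of the state.
- telemetry.get_state(): the state, without advancing time (a new reading comes with each control period).
- eyes.get_image(name): name is "scene" or "top"; returns a dict with "img" (384x512x3 uint8, red, green, blue), "camera_matrix" (3x3 intrinsics, pixels), "extrinsics" (4x4, takes a point from camera to world coordinates). Camera axes: x right, y down, z forward; pixel columns grow to the right and rows downward; lengths in m; the calibration is good to about 2 mm. A picture is of the moment at which its call begins. There is no depth.
- sign_off(): hands the job in; it is judged then, once.
The state is a dict: "clock": time; "joint_positions": joint angles; "qd": joint speeds; "joint_torque": joint torques, N m; "tcp_pos": TCP position; "eef_rot": TCP orientation; "ft_force": force on the tool from outside, world axes, zero at the start; "wrist_torque": the same for the moment, N m; "gripper_width": finger opening in m; "grip_force": force on a finger pad.
Only numpy, scipy, OpenCV 4.12 (cv2) and the standard library are available. Lean on these libraries where they do the work, as an engineer would, in place of code of your own. Each camera call takes 0.05 s, during which the arm holds its last target. There are 200 camera calls.

## Task

Get the carat balance ready for the next stone: push the sliding lid of its clear draft shield fully shut, then, with the shield shut, gently press the tare key (the wide bar-shaped key on the front panel) fully down, let it spring back, and withdraw. Use only the fingertips or the outside of the fingers: nothing is to be gripped or lifted, and the balance must not be forced. Leave the two small round keys, the empty dish on the pan and the things lying beside the balance as they are.

Things in the scene. Friction and masses are not known exactly. Their poses are not given: they have to be found in the camera images.
- balance: Fixed carat balance on a granite slab (270 x 230 x 25 mm). Origin: centre of the slab's underside, on the bench. x runs from its front (keys; towards the robot, turned up to 20 deg) to its back, y to its left, z up. Grey housing x -115 to 115, y -95 to 95 mm. White key panel x -115 to -30 mm, rising at 12 deg from z 55 to 73 mm, its upper half a display. Rear deck z 73 mm.
- lid (a joint): Flat clear sliding lid of the shield, 130 x 122 x 4 mm, upper face 122 mm above the bench, sliding level along balance x. Value in m: 0 = fully shut (forward, towards the keys, at its stop), growing as it opens to the back, at most 0.09; starts 0.05 to 0.085 open. About 1 N of friction; stays where left.
- lid_handle (a point): Centre of the top of the lid's handle, an upright bar (aluminium, black rubber on its back face) on the lid near its front edge: 8 mm thick (balance x), 60 mm long (balance y), 14 mm high above the lid; this point is 136 mm above the bench and moves with the lid: in the balance's frame x = -5 mm + lid value, y = 0. Behind it (+x) the lid is flat and free for 111 mm.
- tare_top (a point): Centre of the top face of the tare key, a black bar 44 mm long (balance y) and 16 mm wide at the left of the row, 6 mm proud of the sloping panel, its top tilted 12 deg towards the front. In the balance's frame at about x -95, y +52, z 65 mm; moves with the key.
- tare (a joint): Travel of the tare key in m: 0 = released, 0.003 = fully down, square to the panel. A spring returns it; it starts to move at about 1.4 N and is fully down at 3.5 N.
- power_top (a point): Centre of the top of the on/off key, a small round black key 14 mm across, 6 mm proud, in the same row 70 mm to the right of the tare key's centre. Leave alone.
- power (a joint): Travel of the on/off key in m: 0 = released, 0.003 = fully down.
- cal_top (a point): Centre of the top of the calibration key, a small round black key 14 mm across, 6 mm proud, at the right end of the same row, 114 mm right of the tare key's centre. Leave alone.
- cal (a joint): Travel of the calibration key in m: 0 = released, 0.003 = fully down.
- dish: Empty aluminium weighing dish, 52 mm across, 12 mm high, loose on the steel pan inside the draft shield (pan top 81 mm above the bench); origin: centre of its underside. Leave alone.
- stone_box: Small closed black stone box, 50 x 50 x 30 mm, loose on the bench beside the balance; origin: centre of its underside. Leave alone.
- weight: Brass calibration weight, 24 mm across, 36 mm high with a knob, loose on the bench beside the balance; origin: centre of its underside. Leave alone.
- tweezers: Steel tweezers lying on the bench beside the balance, about 125 mm long, 8 mm high; origin: middle of the length at the bench. Leave alone.
- pan_top (a point): Centre of the steel pan's top face, 81 mm above the bench; in the balance's frame x +45, y 0 mm. Around it stands the draft shield: a square of clear walls 3 mm thick, balance x -20 to 110, y -65 to 65 mm, from the deck to 118 mm above the bench, with aluminium side rails up to 122 mm. It is open above except for the sliding lid.

How it is judged (in metres and radians):
On the way, in this order (a step that is already met when the one before it is completed fails the run):
1. the draft-shield lid is pushed fully shut, the tare key still up (value of joint lid below 0.004 m and value of joint tare below 0.001 m), for 0.2 s.
2. the tare key is pressed down with the shield shut (value of joint lid below 0.004 m and value of joint tare above 0.002 m), for 0.1 s.
At the end, for the whole second after the job is handed in: the lid is within 4 mm of fully shut, all three keys are released (within 0.8 mm of fully up), the dish still sits on the pan within 20 mm of its centre, and the robot is clear (value of joint lid below 0.004 m and value of joint each of tare, power, cal below 0.0008 m and distance between dish and pan_top below 0.02 m); the robot touches nothing.
It fails at once if the lid's handle is gripped (pinched from front and back) instead of pushed (contact force between the fingers and handle_bar above 1.5 N and contact force between the fingers and handle_pad above 1.5 N).
It fails at once if the tare key is pressed while the shield is open (value of joint lid above 0.006 m and value of joint tare above 0.0015 m).
It fails at once if the on/off or the calibration key is pressed (more than 1 mm) (value of joint any of power, cal above 0.001 m).
It fails at once if the dish is moved more than 6 mm, or a thing beside the balance more than 8 mm, or one is lifted (distance of dish from where it was at the start of the episode above 0.006 m or distance of any of stone_box, weight, tweezers from where it was at the start of the episode above 0.008 m).
It fails at once if the balance is leaned on or forced (more than 30 N) (contact force between any of the fingers, the arm and balance above 30 N).
It also fails if it takes over 48 s, if anything falls off the work surface, if the arm or the gripper's body presses on something with over 40 N, if the wrist force passes 120 N, or if a joint passes its speed limit or range.

## Working session

There is one attempt and no reset: what is moved stays moved. The work goes in short steps, Python scripts to look and compute and a tool call to move; the robot and the scene stay as the last step left them, time stands still between calls to the robot, and variables do not carry over. Pictures are saved under pics/ and viewed, at most 10 in all, crops included, and the job is handed in when it is done.

Besides the shell and the picture viewer there is one more tool, called after "Call:" by a JSON object that holds its "fn" and its "kwargs". apply_moves: Moves the arm, as the interface text tells. Shifts and turns lie within -1 to 1; 1 stands for 0.1 m of shift or 360 degrees of turn. Its arguments: {"type":"object","properties":{"rows":{"type":"array"},"force":{"type":"number"}},"required":["rows"]}

```bash
mkdir -p pics
cat > h.py <<'E'
import numpy as np,cv2
from cell import telemetry,eyes,sign_off,r
def shot(n,f):
    d=eyes.get_image(n); cv2.imwrite(f,d["img"][:,:,::-1]); np.savez(f[:-3]+'npz',K=d["camera_matrix"],T=d["extrinsics"],img=d["img"]); return d
def load(f): return np.load(f)
def cast(d,u,v,z):
    K,T=np.array(d["K"]),np.array(d["T"]); a=T[:3,:3]@np.linalg.solve(K,[u,v,1]); o=T[:3,3]; return o+a*(z-o[2])/a[2]
def proj(d,p):
    K,T=np.array(d["K"]),np.array(d["T"]); c=K@(T[:3,:3].T@(np.array(p)-T[:3,3])); return c[:2]/c[2]
E
python3 - <<'E'
from h import *
for n in("top","scene"):
    d=shot(n,f"pics/{n}0.png"); print(d["camera_matrix"],d["extrinsics"])
print(telemetry.get_state())
E
```

```text
[[410.09361594   0.         256.16831276]
 [  0.         410.09361594 184.19811017]
 [  0.           0.           1.        ]] [[ 1.80024599e-03 -9.88655244e-01  1.50191769e-01  4.49366745e-01]
 [-9.99858341e-01  7.33880820e-04  1.68154760e-02  1.18433842e-02]
 [-1.67349314e-02 -1.50200765e-01 -9.88513871e-01  8.74135069e-01]
 [ 0.00000000e+00  0.00000000e+00  0.00000000e+00  1.00000000e+00]]
[[411.08222057   0.         254.60319303]
 [  0.         411.08222057 193.58336872]
 [  0.           0.           1.        ]] [[-3.31551822e-01  7.85288885e-01 -5.22871644e-01  9.97380566e-01]
 [ 9.43436977e-01  2.75830123e-01 -1.83968513e-01  1.37874285e-01]
 [-2.44678479e-04 -5.54291538e-01 -8.32322552e-01  7.43736953e-01]
 [ 0.00000000e+00  0.00000000e+00  0.00000000e+00  1.00000000e+00]]
{'clock': 0.1, 'joint_positions': array([ 6.17084955e+01,  1.58437998e+01,  8.62867184e+01, -7.66664234e-04,
        7.79628631e+01, -6.93340772e+00]), 'qd': array([-0.06449799, -0.11024737, -0.20826985, -0.02958286, -0.06459401,
       -0.08852438]), 'joint_torque': array([ 3.66177519e-04, -4.05455983e+01, -2.37779975e+01,  6.99987821e-02,
        2.97612289e-02, -4.81444533e-05]), 'tcp_pos': array([0.20918632, 0.53505499, 0.20470191]), 'eef_rot': array([-1.79907211e+02, -1.05285213e-02,  1.58642055e+02]), 'ft_force': array([-0.38360976,  0.35955368, -0.0542907 ]), 'wrist_torque': array([-0.0474475 ,  0.00155802,  0.0022497 ]), 'grip_force': 0.0, 'gripper_width': 0.09387856868295373}
```

View pics/top0.png

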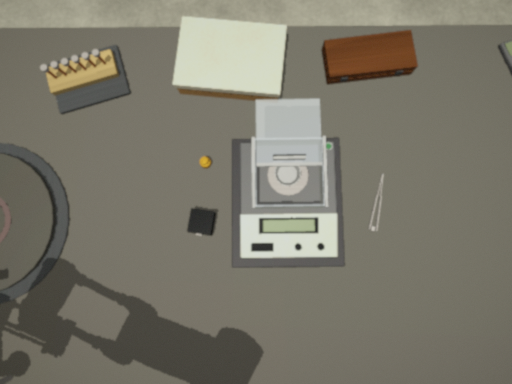

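View pics/scene0.png

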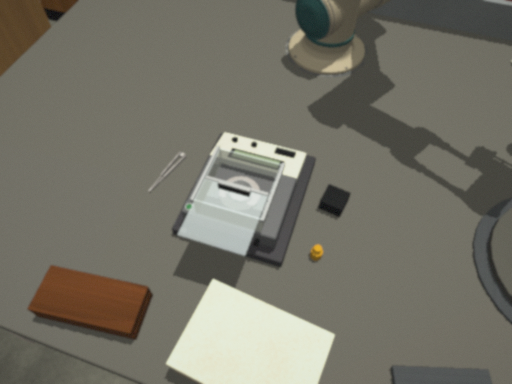

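The top view shows the balance almost square to the world. The tare key is at (262,247), the round keys at (298,247) and (321,247), and the handle near (289,157). The lid is well open. The scene view shows the handle's black back at (234,190), the box at (334,200), the weight at (317,252) and the tweezers at (167,172).

Run:
```python
from h import *
d=load("pics/top0.npz"); g=cv2.cvtColor(d["img"],cv2.COLOR_RGB2GRAY)
m=(g[238:257,242:336]<90).astype(np.uint8)
n,l,s,c=cv2.connectedComponentsWithStats(m)
P=[]
for i in range(1,n):
    if s[i,4]>20:
        u,v=c[i]+[242,238]; p=cast(d,u,v,.065); P.append(p); print(s[i],u,v,p)
P=sorted(P,key=lambda p:-p[1])
big=[p for p in P]
t,pw,ca=P[0],P[1],P[-1]
print("dist",np.linalg.norm(t-pw),np.linalg.norm(t-ca))
e=(t-ca)[:2];yaw=np.degrees(np.arctan2(-e[0],e[1])); print("yaw",yaw)
a=np.radians(yaw);R=np.array([[np.cos(a),-np.sin(a)],[np.sin(a),np.cos(a)]])
O=np.mean([t[:2]-R@[-.095,.052],pw[:2]-R@[-.095,-.018],ca[:2]-R@[-.095,-.062]],0);print("O",O)
# slab centre check
ms=[cast(d,u,v,.025)[:2] for u,v in((232,139),(340,139),(343,266),(232,266))];print("slab",np.mean(ms,0),ms)
for q in((274,157),(306,157)): 
    p=cast(d,*q,.136);print("handle",p,R.T@(p[:2]-O))
s=load("pics/scene0.npz")
for q in((218,184),(250,193)): p=cast(s,*q,.132);print("handle scene",p,R.T@(p[:2]-O))
b=cv2.resize(d["img"][90:275,215:355],None,fx=4,fy=4,interpolation=cv2.INTER_CUBIC)[:600]
b2=cv2.resize(s["img"][120:260,170:330],None,fx=4,fy=4,interpolation=cv2.INTER_CUBIC)
b=cv2.resize(d["img"][95:185,240:340],None,fx=5,fy=5,interpolation=cv2.INTER_CUBIC)
cv2.imwrite("pics/c1.png",b[:,:,::-1]);cv2.imwrite("pics/c2.png",b2[:,:,::-1])
```

```text
[ 10   6  20   6 119] 261.5798319327731 246.52100840336135 [0.44934055 0.01482941 0.065     ]Traceback (most recent call last):
  File "<stdin>", line 11, in <module>
IndexError: list index out of range
```

```bash
cat > m.py <<'E'
from h import *
d=load("pics/top0.npz"); g=cv2.cvtColor(d["img"],cv2.COLOR_RGB2GRAY)
w=np.clip(200-g[240:254,246:330].astype(float),0,None); w[w<30]=0
n,l,s,c=cv2.connectedComponentsWithStats((w>0).astype(np.uint8))
P=[]
for i in range(1,n):
    if s[i,4]>12:
        vv,uu=np.nonzero(l==i);k=w[vv,uu];u=(uu*k).sum()/k.sum()+246;v=(vv*k).sum()/k.sum()+240
        p=cast(d,u,v,.064);P.append(p);print(s[i],u,v,p)
t,pw,ca=sorted(P,key=lambda p:-p[1])[:3]
print("dist",np.linalg.norm(t-pw),np.linalg.norm(t-ca))
e=(t-ca)[:2];yaw=np.degrees(np.arctan2(-e[0],e[1])); print("yaw",yaw)
a=np.radians(yaw);R=np.array([[np.cos(a),-np.sin(a)],[np.sin(a),np.cos(a)]])
O=np.mean([t[:2]-R@[-.095,.052],pw[:2]-R@[-.095,-.018],ca[:2]-R@[-.095,-.062]],0);print("O",O)
ms=[cast(d,u,v,.025)[:2] for u,v in((232,139),(340,139),(343,266),(232,266))];print("slab",np.mean(ms,0))
for q in((274,157),(306,157)): 
    p=cast(d,*q,.136);print("handle",p,R.T@(p[:2]-O))
s=load("pics/scene0.npz")
for q in((218,184),(250,193)): p=cast(s,*q,.132);print("handle scene",p,R.T@(p[:2]-O))
b2=cv2.resize(s["img"][120:260,170:330],None,fx=4,fy=4,interpolation=cv2.INTER_CUBIC)
b=cv2.resize(d["img"][95:185,240:340],None,fx=5,fy=5,interpolation=cv2.INTER_CUBIC)
cv2.imwrite("pics/c1.png",b[:,:,::-1]);cv2.imwrite("pics/c2.png",b2[:,:,::-1])
E
python3 m.py
```

```text
[  5   3  23   9 201] 261.85201697603634 246.75757705662966 [0.44888476 0.01430173 0.064     ]
[49  3  7  8 40] 297.79659744808606 246.43107330497872 [ 0.44964109 -0.05578849  0.064     ]
[71  3  8  7 42] 320.33579676674367 246.09284064665127 [ 0.45037154 -0.09964941  0.064     ]
dist 0.0700943021902214 0.1139608311289945
yaw 0.7475272322709186
O [ 0.54450261 -0.03647344]
slab [ 0.54296783 -0.03707492]
handle [ 0.61205627 -0.00828862  0.136     ] [0.06791562 0.02730108]
handle [ 0.61194536 -0.06699123  0.136     ] [ 0.06703886 -0.03139508]
handle scene [ 0.6153845  -0.06699154  0.132     ] [ 0.0704777  -0.03144026]
handle scene [ 0.6146292  -0.00552636  0.132     ] [0.07052436 0.03002954]
```

View pics/c1.png

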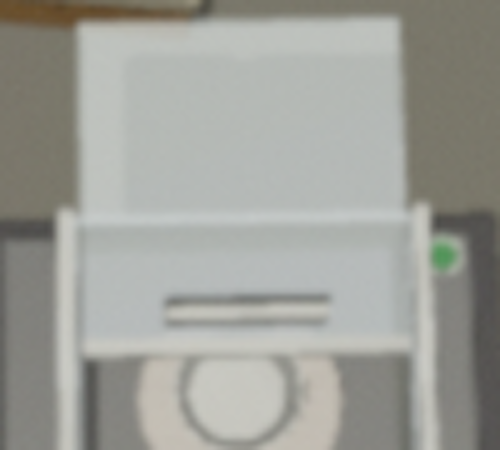

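View pics/c2.png

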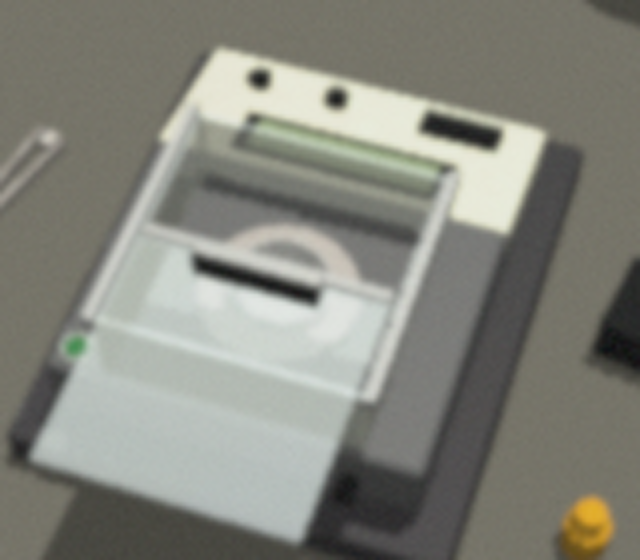

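The handle centre is at balance x ≈ 0.068, so the lid is about 0.073 open, and yaw is 0.75°. Key spacings come out at 70 and 114 mm, as specified. I'll close the hand, square the tool to the balance and travel.

Call:
{"fn": "apply_moves", "kwargs": {"rows": [{"hand": 255, "slide": [-0.2, -0.4, 0], "rot": [0, 0, -0.025]}, {"hand": 255, "slide": [-0.5, -0.8, 0], "rot": [0, 0, -0.05]}, {"hand": 255, "slide": [-0.6, -1, 0], "rot": [0, 0, -0.0614]}, {"hand": 255, "slide": [-0.6, -1, 0], "rot": [0, 0, -0.0614]}], "force": 5}}

```text
clock: 0.6
tcp_pos: [0.2287, 0.4193, 0.2055]
eef_rot: [-180.0, -0.0, -179.4]
ft_force: [0.3, 0.6, 0.4]
gripper_width: 0.0575
grip_force: 0.0
```

Call:
{"fn": "apply_moves", "kwargs": {"rows": [{"hand": 255, "slide": [-0.4, -0.5, 0], "rot": [0, 0, 0]}, {"hand": 255, "slide": [-0.8, -1, 0], "rot": [0, 0, 0]}, {"hand": 255, "slide": [-0.8, -1, 0], "rot": [0, 0, 0]}]}}

```text
clock: 0.98
tcp_pos: [0.3127, 0.3203, 0.2054]
eef_rot: [-180.0, 0.1, -179.6]
ft_force: [-0.1, 0.6, 0.1]
gripper_width: 0.0275
grip_force: 0.0
```

Call:
{"fn": "apply_moves", "kwargs": {"rows": [{"hand": 255, "slide": [-0.4, -0.5, 0], "rot": [0, 0, 0]}, {"hand": 255, "slide": [-0.8, -1, 0], "rot": [0, 0, 0]}, {"hand": 255, "slide": [-0.8, -1, 0], "rot": [0, 0, 0]}]}}

```text
clock: 1.35
tcp_pos: [0.394, 0.2218, 0.2053]
eef_rot: [180.0, 0.0, -179.6]
ft_force: [0.2, 1.0, 0.1]
gripper_width: 0.0005
grip_force: 0.0
```

Call:
{"fn": "apply_moves", "kwargs": {"rows": [{"hand": 255, "slide": [-0.5, -0.5, 0], "rot": [0, 0, 0]}, {"hand": 255, "slide": [-1, -1, 0], "rot": [0, 0, 0]}, {"hand": 255, "slide": [-1, -1, 0], "rot": [0, 0, 0]}]}}

```text
clock: 1.72
tcp_pos: [0.495, 0.1243, 0.205]
eef_rot: [179.9, 0.0, -179.4]
ft_force: [-1.3, -0.8, 0.0]
gripper_width: 0.0003
grip_force: 0.0
```

Call:
{"fn": "apply_moves", "kwargs": {"rows": [{"hand": 255, "slide": [-0.5, -0.5, 0], "rot": [0, 0, 0]}, {"hand": 255, "slide": [-1, -1, 0], "rot": [0, 0, 0]}, {"hand": 255, "slide": [-1, -1, 0], "rot": [0, 0, 0]}, {"hand": 255, "slide": [-1, -1, 0], "rot": [0, 0, 0]}]}}

```text
clock: 2.22
tcp_pos: [0.5939, 0.027, 0.2047]
eef_rot: [179.9, -0.1, -179.2]
ft_force: [-0.8, 0.6, -0.2]
gripper_width: 0.0004
grip_force: 0.0
```

Call:
{"fn": "apply_moves", "kwargs": {"rows": [{"hand": 255, "slide": [-0.3, -0.4, 0], "rot": [0, 0, 0]}, {"hand": 255, "slide": [-0.57, -0.62, 0], "rot": [0, 0, 0]}, {"hand": 255, "slide": [-0.57, -0.62, 0.3], "rot": [0, 0, 0]}, {"hand": 255, "slide": [-0.57, -0.62, 0.55], "rot": [0, 0, 0]}, {"hand": 255, "slide": [-0.57, -0.62, 0.55], "rot": [0, 0, 0]}]}}

```text
clock: 2.85
tcp_pos: [0.6491, -0.0329, 0.1487]
eef_rot: [179.9, -0.3, -179.1]
ft_force: [-0.4, 1.1, 0.3]
gripper_width: 0.0002
grip_force: 0.0
```

Run:
```python
from h import *
s=telemetry.get_state(); print(s["tcp_pos"],s["eef_rot"],s["ft_force"])
a=shot("top","pics/t1.png");b=shot("scene","pics/s1.png")
for f in("pics/t1.npz","pics/s1.npz"): print(proj(load(f),s["tcp_pos"]))
A=cv2.resize(a["img"][80:220,215:355],(560,560));B=cv2.resize(b["img"][120:260,170:330],(640,560))
cv2.imwrite("pics/c3.png",cv2.resize(np.hstack([A,B])[:,:,::-1],(800,373)))
```

```text
[ 0.64908054 -0.03291873  0.14873068] [ 179.87466891   -0.31293895 -179.13898301] [-0.40427767  1.1422253   0.2742356 ]
[287.62938217 135.55458567]
[228.20935796 198.90822854]
```

View pics/c3.png

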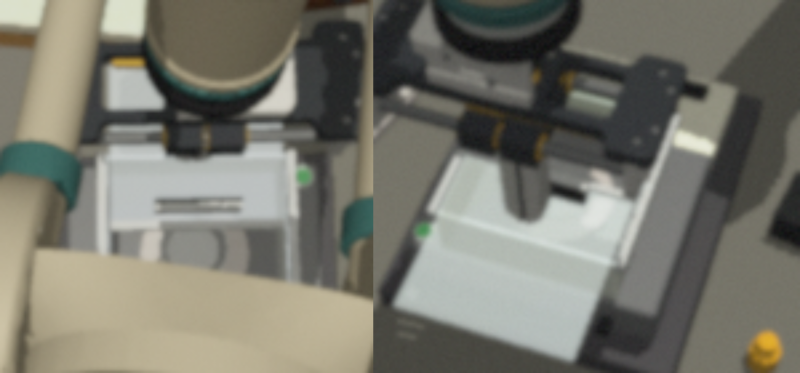

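The fingers hang behind the handle: their tips are at (528,215) in the right half of the crop, and the handle's black back shows in front of them at (570,195). The way down onto the flat lid is clear.

Call:
{"fn": "apply_moves", "kwargs": {"rows": [{"hand": 255, "slide": [0, -0.02, 0.1], "rot": [0, 0, 0]}, {"hand": 255, "slide": [0, -0.02, 0.2], "rot": [0, 0, 0]}, {"hand": 255, "slide": [0, -0.02, 0.21], "rot": [0, 0, 0]}, {"hand": 255, "slide": [0, -0.02, 0.21], "rot": [0, 0, 0]}]}}

```text
clock: 3.45
tcp_pos: [0.6519, -0.0381, 0.1293]
eef_rot: [180.0, -0.0, -179.3]
ft_force: [-0.0, -0.0, 0.2]
gripper_width: 0.0006
grip_force: 0.0
```

Call:
{"fn": "apply_moves", "kwargs": {"rows": [{"hand": 255, "slide": [0.06, 0, 0], "rot": [0, 0, 0]}, {"hand": 255, "slide": [0.12, 0, 0], "rot": [0, 0, 0]}, {"hand": 255, "slide": [0.18, 0, 0], "rot": [0, 0, 0]}, {"hand": 255, "slide": [0.24, 0, 0], "rot": [0, 0, 0]}, {"hand": 255, "slide": [0.3, 0, 0], "rot": [0, 0, 0]}]}}

```text
clock: 4.08
tcp_pos: [0.622, -0.0384, 0.1296]
eef_rot: [180.0, 0.1, -179.3]
ft_force: [0.4, 1.1, -0.0]
gripper_width: 0.0004
grip_force: 0.6
```

Call:
{"fn": "apply_moves", "kwargs": {"rows": [{"hand": 255, "slide": [0, 0, 0.025], "rot": [0, 0, 0]}, {"hand": 255, "slide": [0.06, 0, 0.025], "rot": [0, 0, 0]}, {"hand": 255, "slide": [0.12, 0, 0.025], "rot": [0, 0, 0]}, {"hand": 255, "slide": [0.18, 0, 0.025], "rot": [0, 0, 0]}, {"hand": 255, "slide": [0.24, 0, 0.025], "rot": [0, 0, 0]}]}}

```text
clock: 4.7
tcp_pos: [0.5975, -0.0387, 0.1269]
eef_rot: [180.0, 0.0, -179.3]
ft_force: [1.0, 0.7, -1.0]
gripper_width: 0.0004
grip_force: 0.6
```

Call:
{"fn": "apply_moves", "kwargs": {"rows": [{"hand": 255, "slide": [0.06, 0, 0], "rot": [0, 0, 0]}, {"hand": 255, "slide": [0.12, 0, 0], "rot": [0, 0, 0]}, {"hand": 255, "slide": [0.18, 0, 0], "rot": [0, 0, 0]}, {"hand": 255, "slide": [0.24, 0, 0], "rot": [0, 0, 0]}, {"hand": 255, "slide": [0.3, 0, 0], "rot": [0, 0, 0]}]}}

```text
clock: 5.32
tcp_pos: [0.5675, -0.0391, 0.127]
eef_rot: [180.0, 0.0, -179.3]
ft_force: [1.9, -0.6, -0.6]
gripper_width: 0.0007
grip_force: 0.6
```

Pushing at 1–2 N. The stop is expected at x ≈ 0.55, so I'll slow down.

Call:
{"fn": "apply_moves", "kwargs": {"rows": [{"hand": 255, "slide": [0.03, 0, 0], "rot": [0, 0, 0]}, {"hand": 255, "slide": [0.06, 0, 0], "rot": [0, 0, 0]}, {"hand": 255, "slide": [0.09, 0, 0], "rot": [0, 0, 0]}, {"hand": 255, "slide": [0.11, 0, 0], "rot": [0, 0, 0]}, {"hand": 255, "slide": [0.12, 0, 0], "rot": [0, 0, 0]}]}}

```text
clock: 5.95
tcp_pos: [0.5559, -0.0392, 0.127]
eef_rot: [180.0, 0.0, -179.3]
ft_force: [0.9, -0.3, -0.2]
gripper_width: 0.0008
grip_force: 0.5
```

Call:
{"fn": "apply_moves", "kwargs": {"rows": [{"hand": 255, "slide": [0.01, 0, 0], "rot": [0, 0, 0]}, {"hand": 255, "slide": [0.02, 0, 0], "rot": [0, 0, 0]}, {"hand": 255, "slide": [0.02, 0, 0], "rot": [0, 0, 0]}]}}

```text
clock: 6.32
tcp_pos: [0.5538, -0.0393, 0.127]
eef_rot: [180.0, -0.0, -179.3]
ft_force: [0.4, -0.1, -0.1]
gripper_width: 0.0007
grip_force: 0.3
```

Call:
{"fn": "apply_moves", "kwargs": {"rows": [{"hand": 255, "slide": [0.01, 0, 0], "rot": [0, 0, 0]}, {"hand": 255, "slide": [0.02, 0, 0], "rot": [0, 0, 0]}, {"hand": 255, "slide": [0.02, 0, 0], "rot": [0, 0, 0]}]}}

```text
clock: 6.7
tcp_pos: [0.5521, -0.0393, 0.127]
eef_rot: [180.0, 0.0, -179.3]
ft_force: [0.6, 0.2, -0.7]
gripper_width: 0.0004
grip_force: 0.8
```

Call:
{"fn": "apply_moves", "kwargs": {"rows": [{"hand": 255, "slide": [0.01, 0, 0], "rot": [0, 0, 0]}, {"hand": 255, "slide": [0.02, 0, 0], "rot": [0, 0, 0]}, {"hand": 255, "slide": [0.02, 0, 0], "rot": [0, 0, 0]}]}}

```text
clock: 7.08
tcp_pos: [0.5521, -0.0393, 0.1271]
eef_rot: [180.0, 0.3, -179.3]
ft_force: [5.8, -0.3, -3.0]
gripper_width: 0.0006
grip_force: 2.9
```

The force rises to 6 N at x = 0.552, where the stop was predicted at 0.5515, so the lid is at its stop. I'll back off and rise.

Call:
{"fn": "apply_moves", "kwargs": {"rows": [{"hand": 255, "slide": [0, 0, 0], "rot": [0, 0, 0]}, {"hand": 255, "slide": [-0.08, 0, 0], "rot": [0, 0, 0]}, {"hand": 255, "slide": [-0.16, 0, 0], "rot": [0, 0, 0]}, {"hand": 255, "slide": [-0.16, 0, -0.4], "rot": [0, 0, 0]}, {"hand": 255, "slide": [-0.16, 0, -0.7], "rot": [0, 0, 0]}]}}

```text
clock: 7.7
tcp_pos: [0.5658, -0.0391, 0.1978]
eef_rot: [180.0, -0.1, -179.2]
ft_force: [0.5, 0.1, -0.5]
gripper_width: 0.0005
grip_force: 0.0
```

Call:
{"fn": "apply_moves", "kwargs": {"rows": [{"hand": 255, "slide": [0.4, 0.2, 0], "rot": [0, 0, 0]}, {"hand": 255, "slide": [0.8, 0.4, 0], "rot": [0, 0, 0]}, {"hand": 255, "slide": [1, 0.54, 0], "rot": [0, 0, 0]}, {"hand": 255, "slide": [1, 0.54, 0], "rot": [0, 0, 0]}]}}

```text
clock: 8.2
tcp_pos: [0.4647, 0.0142, 0.1973]
eef_rot: [-180.0, 0.0, -179.2]
ft_force: [-0.3, -1.2, -0.6]
gripper_width: 0.0005
grip_force: 0.0
```

Run:
```python
from h import *
s=telemetry.get_state(); print(s["tcp_pos"],s["eef_rot"],s["ft_force"],s["clock"])
b=shot("scene","pics/s2.png")
B=cv2.resize(b["img"][110:260,170:330],(640,600));cv2.imwrite("pics/c4.png",B[:,:,::-1])
```

```text
[0.46466198 0.01417199 0.19728662] [-1.79988398e+02  3.29925952e-02 -1.79174727e+02] [-0.27109106 -1.22063452 -0.55347258] 8.2
```

View pics/c4.png

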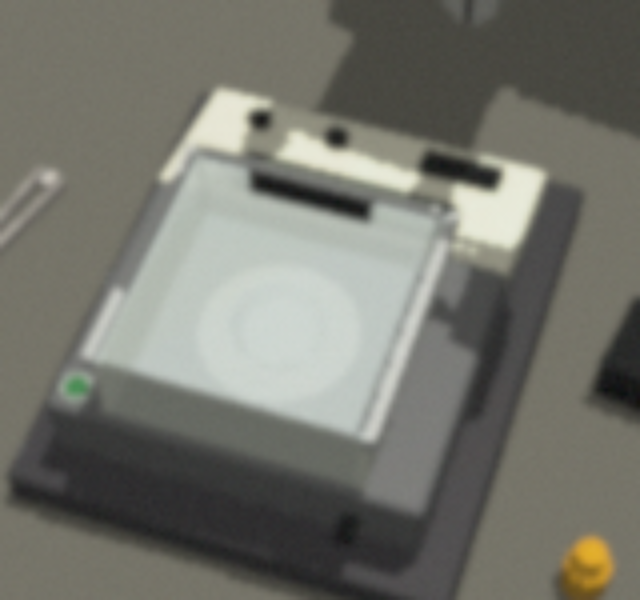

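The lid now covers the whole shield: the handle is at the front edge (310,195), the dish is centred and the keys are up. Next I tilt 12° and come down above the tare key.

Call:
{"fn": "apply_moves", "kwargs": {"rows": [{"hand": 255, "slide": [0.23, 0, 0], "rot": [0, -0.02, 0]}, {"hand": 255, "slide": [0.23, 0, 0.4], "rot": [0, -0.0333, 0]}, {"hand": 255, "slide": [0.23, 0, 0.8], "rot": [0, -0.0333, 0]}, {"hand": 255, "slide": [0.23, 0, 1.0], "rot": [0, -0.0333, 0]}, {"hand": 255, "slide": [0.23, 0, 1.0], "rot": [0, -0.0333, 0]}]}}

```text
clock: 8.88
tcp_pos: [0.4425, 0.0128, 0.0956]
eef_rot: [180.0, 11.8, -179.3]
ft_force: [1.2, -0.7, 0.2]
gripper_width: 0.0006
grip_force: 0.0
```

Run:
```python
from h import *
from scipy.spatial.transform import Rotation as Ro
s=telemetry.get_state(); print(s["tcp_pos"],s["eef_rot"],s["ft_force"])
M=Ro.from_euler("xyz",s["eef_rot"],degrees=True).as_matrix()
print("to key, tool axes mm",M.T@(np.array([.449,.0143,.065])-s["tcp_pos"])*1e3)
d=load("pics/scene0.npz");g=cv2.cvtColor(d["img"],cv2.COLOR_RGB2GRAY)
w=np.clip(150-g[146:160,272:300].astype(float),0,None)
n,l,st,c=cv2.connectedComponentsWithStats((w>0).astype(np.uint8));i=1+np.argmax(st[1:,4])
vv,uu=np.nonzero(l==i);print(st[i],c[i]+[272,146],cast(d,*(c[i]+[272,146]),.064))
```

```text
[0.44249973 0.01277908 0.09563692] [ 179.98534547   11.81812549 -179.28713469] [ 1.17979021 -0.68280768  0.20625526]
to key, tool axes mm [-0.10589159  1.43191866 31.32292489]
[  3   2  21  10 125] [284.8   152.336] [0.44952855 0.01330518 0.064     ]
```

Both views agree on the key to about 1 mm, and it lies 31 mm straight ahead of the tool.

Call:
{"fn": "apply_moves", "kwargs": {"rows": [{"hand": 255, "slide": [0, 0.01, 0.1], "rot": [0, 0, 0]}, {"hand": 255, "slide": [0, 0.01, 0.2], "rot": [0, 0, 0]}, {"hand": 255, "slide": [0, 0.01, 0.27], "rot": [0, 0, 0]}, {"hand": 255, "slide": [0, 0.01, 0.28], "rot": [0, 0, 0]}, {"hand": 255, "slide": [0, 0.01, 0.28], "rot": [0, 0, 0]}]}}

```text
clock: 9.5
tcp_pos: [0.4481, 0.0144, 0.0696]
eef_rot: [-180.0, 12.0, -179.2]
ft_force: [-0.3, -0.3, -0.1]
gripper_width: 0.0003
grip_force: 0.0
```

Call:
{"fn": "apply_moves", "kwargs": {"rows": [{"hand": 255, "slide": [0, 0, 0.01], "rot": [0, 0, 0]}, {"hand": 255, "slide": [0, 0, 0.02], "rot": [0, 0, 0]}, {"hand": 255, "slide": [0, 0, 0.03], "rot": [0, 0, 0]}, {"hand": 255, "slide": [0, 0, 0.03], "rot": [0, 0, 0]}]}}

```text
clock: 10.0
tcp_pos: [0.4486, 0.0144, 0.0666]
eef_rot: [180.0, 12.0, -179.3]
ft_force: [-0.8, 0.6, 0.4]
gripper_width: 0.0005
grip_force: 0.0
```

Call:
{"fn": "apply_moves", "kwargs": {"rows": [{"hand": 255, "slide": [0, 0, 0.01], "rot": [0, 0, 0]}, {"hand": 255, "slide": [0, 0, 0.01], "rot": [0, 0, 0]}, {"hand": 255, "slide": [0, 0, 0.01], "rot": [0, 0, 0]}]}}

```text
clock: 10.38
tcp_pos: [0.4489, 0.0144, 0.0658]
eef_rot: [180.0, 12.0, -179.3]
ft_force: [-0.0, 0.5, 1.0]
gripper_width: 0.0008
grip_force: 0.7
```

Call:
{"fn": "apply_moves", "kwargs": {"rows": [{"hand": 255, "slide": [0, 0, 0.01], "rot": [0, 0, 0]}, {"hand": 255, "slide": [0, 0, 0.01], "rot": [0, 0, 0]}, {"hand": 255, "slide": [0, 0, 0.01], "rot": [0, 0, 0]}]}}

```text
clock: 10.75
tcp_pos: [0.4491, 0.0144, 0.0647]
eef_rot: [180.0, 12.0, -179.3]
ft_force: [-0.5, -0.6, 1.5]
gripper_width: 0.0003
grip_force: 1.0
```

Call:
{"fn": "apply_moves", "kwargs": {"rows": [{"hand": 255, "slide": [0, 0, 0.01], "rot": [0, 0, 0]}, {"hand": 255, "slide": [0, 0, 0.01], "rot": [0, 0, 0]}, {"hand": 255, "slide": [0, 0, 0.01], "rot": [0, 0, 0]}]}}

```text
clock: 11.12
tcp_pos: [0.4493, 0.0144, 0.0637]
eef_rot: [180.0, 12.0, -179.3]
ft_force: [-2.3, 0.2, 3.2]
gripper_width: 0.0005
grip_force: 1.4
```

Call:
{"fn": "apply_moves", "kwargs": {"rows": [{"hand": 255, "slide": [0, 0, 0.01], "rot": [0, 0, 0]}, {"hand": 255, "slide": [0, 0, 0.01], "rot": [0, 0, 0]}, {"hand": 255, "slide": [0, 0, 0.01], "rot": [0, 0, 0]}]}}

```text
clock: 11.5
tcp_pos: [0.4495, 0.0144, 0.0628]
eef_rot: [180.0, 12.0, -179.3]
ft_force: [-1.7, -0.1, 4.8]
gripper_width: 0.0005
grip_force: 2.6
```

Call:
{"fn": "apply_moves", "kwargs": {"rows": [{"hand": 255, "slide": [0, 0, 0.01], "rot": [0, 0, 0]}, {"hand": 255, "slide": [0, 0, 0.01], "rot": [0, 0, 0]}, {"hand": 255, "slide": [0, 0, 0.01], "rot": [0, 0, 0]}]}}

```text
clock: 11.88
tcp_pos: [0.4497, 0.0144, 0.0627]
eef_rot: [-180.0, 12.0, -179.2]
ft_force: [-5.2, -0.2, 15.1]
gripper_width: 0.0006
grip_force: 7.5
```

The key is at its hard stop: 15 N, 0.1 mm of motion and about 3 mm of travel. I'll retract along the key's normal.

Call:
{"fn": "apply_moves", "kwargs": {"rows": [{"hand": 255, "slide": [0, 0, -0.05], "rot": [0, 0, 0]}, {"hand": 255, "slide": [0, 0, -0.2], "rot": [0, 0, 0]}, {"hand": 255, "slide": [0, 0, -0.6], "rot": [0, 0, 0]}, {"hand": 255, "slide": [0, 0, -1], "rot": [0, 0, 0]}, {"hand": 255, "slide": [0, 0, -1], "rot": [0, 0, 0]}]}}

```text
clock: 12.5
tcp_pos: [0.4306, 0.0138, 0.1621]
eef_rot: [-179.9, 12.3, -179.2]
ft_force: [-0.0, -0.2, 0.8]
gripper_width: 0.0006
grip_force: 0.0
```

Call:
{"fn": "apply_moves", "kwargs": {"rows": [{"hand": 255, "slide": [0.5, 0, -0.3], "rot": [0, 0, 0]}, {"hand": 255, "slide": [0.9, 0, -0.5], "rot": [0, 0, 0]}, {"hand": 255, "slide": [0.9, 0, -0.5], "rot": [0, 0, 0]}, {"hand": 255, "slide": [0.9, 0, -0.5], "rot": [0, 0, 0]}]}}

```text
clock: 13.0
tcp_pos: [0.331, 0.0128, 0.1891]
eef_rot: [180.0, 12.0, -179.3]
ft_force: [1.0, -1.0, -0.3]
gripper_width: 0.0006
grip_force: 0.0
```

Run:
```python
from h import *
s=telemetry.get_state(); print(s["tcp_pos"],s["ft_force"],s["clock"])
b=shot("scene","pics/s3.png")
cv2.imwrite("pics/c5.png",cv2.resize(b["img"][110:270,140:360],(800,582))[:,:,::-1])
a=load("pics/s2.npz")["img"]; print(np.abs(a.astype(int)-b["img"])[146:160,270:302].mean())
```

```text
[0.33095472 0.01276759 0.18913216] [ 0.98248955 -1.0438743  -0.265442  ] 13.0
28.291666666666668
```

View pics/c5.png

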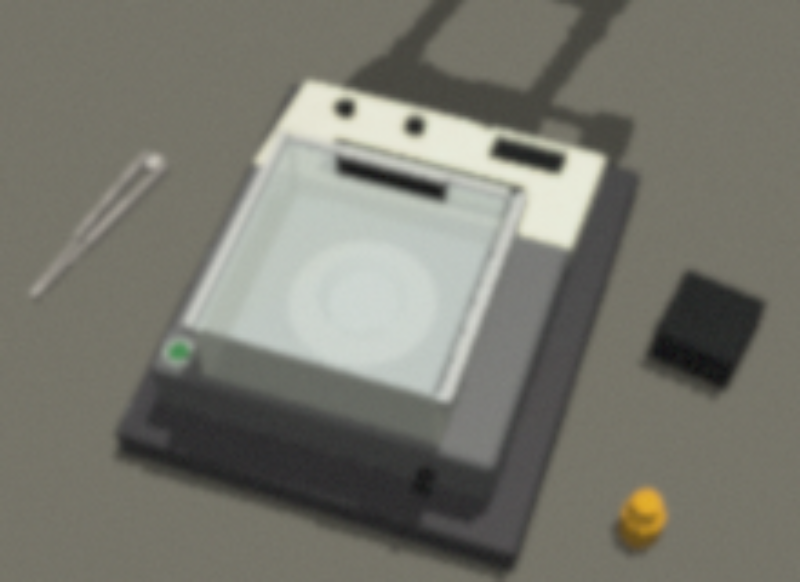

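The lid is still shut with its handle at (390,178). The tare key (528,155) and both round keys are up, the dish is centred, the things beside the balance are in place and the robot is clear.

```bash
python3 -c "
from h import *
print(sign_off())"
```

```text
the job is handed in; nothing more can be done
None
```

I pushed the lid fully shut, pressed the tare key to its stop and let it spring back, withdrew the arm and handed the job in after 13 s; no verdict was returned, but the last picture shows the lid shut, all three keys up and everything else in place.

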